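Hold a steel angle in the welding fixture for its tack

TASK

Get the piece of steel angle ready for welding in the fixture: first fold the red flip stop on the fence fully down, then stand the angle on the bed with its upright leg facing the fence and its end butted against the stop. Seat it with one firm diagonal push into its inside corner, so that it is pressed flush against the fence and flat on the bed at once, and finish while still holding that push: do not let go. Leave the other tools and parts where they are.

Things in the scene. Friction and masses are not known exactly. Their poses are not given: they have to be found in the camera images.
- fixture: Welding fixture, fixed to the table. Origin on the table top under its middle; x points from the bed to the fence, y along the fence, z up. Dark sub-plate 120 x 158 mm, 6 mm thick. Yaw within 0.25 rad. Furniture near: a laser microscope head hangs 0.2 m and more over the table at world x > 0.42, y 0.30 to 0.45 (pass in front of it), its box at x > 0.70, y > 0.12.
- nest (a point): The corner where the angle's outer heel must go: on the bed top (z), on the fence face (x) and on the face of the folded-down stop (y); at [35, -50, 15] mm in the fixture's frame, same axes. The place for the angle extends from here to -x and +y.
- bed: Ground steel bed of the fixture with a flush copper strip along y (same origin and axes as the fixture): x -55 to +31 mm, y -75 to +75 mm, its top 15 mm above the table. Bed, fence and stop are ground smooth: the angle slides on them with friction about 0.2.
- fence: Aluminium fence along the far edge of the bed, with the clevis of the stop (same origin and axes as the fixture): its face is the plane x = +35 mm, y -75 to +75 mm, 18 mm thick, its top 50 mm above the table; clevis to 68 mm.
- flip_stop (a joint): Hinge of the red flip stop, rad: 0 = fully down, blade just above the bed (a dead stop); 1.35 to 1.75 at the start = swung up, the blade sticking out about level over the bed. Stiff enough (0.06 N m) to stay where it is left.
- stop_pivot (a point): Hinge axis of the stop, parallel to fixture y, at [44, -56, 60] mm in the fixture. Stop down: an arm 12 mm wide runs 52 mm to fixture -x, top 7 mm above the axis; a blade 12 mm thick hangs from its outer 38 mm to 43 mm below the axis. Swung up, the arm stands about upright (end 50 mm above the axis), blade towards -x: push the arm over from behind along its arc, then down.
- angle_grip (a point): Centre of the upright leg of the workpiece: dark steel angle, 60 mm long, legs 8 mm thick: flat leg 60 mm, upright leg 40 mm, 0.35 kg. x points out of the upright leg's outer face (the one for the fence, 4 mm from here), y along its length, z up. Leg top 16 mm above, underside 24 mm below this point; the flat leg reaches 56 mm to -x. Yaw within 0.4 rad at the start.
- heel_stop (a point): Lower outer corner of the angle at its -y end, [4, -30, -24] mm from angle_grip: goes to the nest point.
- heel_free (a point): Lower outer corner of the angle at its +y end, [4, 30, -24] mm from angle_grip.
- angle: The workpiece as a whole; its origin is the middle of its underside, axes as angle_grip, which lies at [26, 0, 24] mm from it.
- collet_1: Bystander: steel collet, 26 mm across, 34 mm tall; origin under its middle.
- collet_2: Bystander: steel collet, 29 mm across, 36 mm tall; origin under its middle.
- tweezers: Bystander: steel tweezers, 116 mm long, lying flat; origin under the middle.
- parts_tin: Bystander: round tin with lid, 53 mm across, 22 mm tall; origin under its middle.
- loupe: Bystander: black eye loupe, 33 mm across, 30 mm tall; origin under its middle.
- solvent_bottle: Bystander: white dropper bottle with red cap, 47 mm across, 118 mm tall; origin under its middle.
- caliper: Bystander: digital caliper, 230 mm long, lying flat; origin under its middle.

How it is judged (in metres and radians):
On the way, in this order (a step that is already met when the one before it is completed fails the run):
1. the flip stop is folded fully down (value of joint flip_stop below 0.06 rad), for 0.2 s.
2. the angle stands flat on the bed, its upright leg towards the fence (z of heel_stop in the frame of nest between -0.003 and 0.003 m and z of heel_free in the frame of nest below 0.003 m and x of heel_stop in the frame of nest between -0.06 and 0.003 m and contact force between angle and bed above 0.5 N), for 0.1 s.
At the end, for the whole second after the job is handed in: Stop below 0.06 rad; both heel corners within 2 mm of fence and bed, end within 2.5 mm of the stop, leg plumb to 0.04 rad; through the last second the robot's push keeps over 4 N on the fence and over 8 N on the bed (weight about 3.5 N included), angle at rest (value of joint flip_stop below 0.06 rad and x of heel_stop in the frame of nest between -0.002 and 0.003 m and x of heel_free in the frame of nest between -0.002 and 0.003 m and y of heel_stop in the frame of nest between -0.003 and 0.0025 m and z of each of heel_stop, heel_free in the frame of nest below 0.002 m and angle between angle's own z axis and vertical below 0.04 rad and contact force between angle and fence above 4 N and contact force between angle and bed above 8 N and contact force between the fingers and angle above 4 N and linear speed of angle below 0.02 m/s); the arm keeps its last pose, push and grip.
It fails at once if a bystander is moved more than 25 mm (distance of any of collet_1, collet_2, tweezers, parts_tin, loupe, solvent_bottle, caliper from where it was at the start of the episode above 0.025 m).
It also fails if it takes over 58 s, if anything falls off the work surface, if the arm or the gripper's body presses on something with over 40 N, if the wrist force passes 120 N, or if a joint passes its speed limit or range.

ROBOT

A 6-joint arm with a two-finger parallel gripper is mounted at the origin on a cart in front of the work surface, level with it; the furniture and walls round the work are solid. World frame = base frame: x ahead of the robot, y to its left, z up, the work surface at z = 0. Lengths are in mm, angles in degrees, forces in N, time in s.
With the tool pointing down it reaches from about 200 to 875 mm from the base axis. Payload 3.4 kg.
Tool frame: the origin (TCP) lies at the very end of the fingers, on their centre line; the grasp point (between the pads) lies 19 mm behind it; z points along the fingers, y is the line along which they close (so a half turn about z gives the same grasp; the last joint's range is limited). The gripper opens to 94 mm and grips with 3 to 60 N. Pads are 16 mm wide; open, the fingers measure 119 mm over their backs; the gripper's body (75 mm by 177 mm) begins 78 mm behind the grasp point.
Start: joints at [70.015, 15.808, 86.224, -0, 77.962, -6.933], TCP at [129.87, 560.178, 205.493] pointing down, gripper open.
Joint ranges: [-165.64, 165.64], [-43.16, 119.46], [12.63, 154.43], [-67.54, 247.53], [6.08, 155.33], [-154.97, 154.97]. Speed limits (degrees/s): [147.25, 147.25, 180, 180, 180, 180].

INTERFACE

Orientations are given as a 3x3 rotation matrix whose columns are the frame's x, y, z axes.
In Python, from station import * gives the robot as it stands. The module is installed in compiled form; this text tells all that it offers.
- The arm moves only by the tool carry_out, never from a script. Its argument "targets" is a list of rows, each a list of 7 numbers: the turn, a rotation vector about the tool's x, y, z in degrees, then the shift along the tool's x, y, z in mm, then the gripper command: -1 is shut, 1 is fully open, values between are in proportion. In form: [[wx, wy, wz, tx, ty, tz, grip], ...]. A call has exactly 10 rows; each row shifts and turns the commanded pose from where the row before left it, along the tool's axes as they then stand; what a row does not reach is not made up. A row lasts 1/8 s, in which the tool goes at most 62.5 mm and 10.7 degrees, less where a joint would pass 70% of its speed; a pose out of reach is approached as far as the arm can. A call is refused whole if a number of a shift passes 62.5 or a number of a turn 10.7, either way. A call with a gripper value outside its range is refused whole. The fingers move at their own pace and stop on an object; "force" is the grip in N (left out, the last holds). Time passes only in rows, so rows that do not move let the fingers close, or fill a call up. It gives the time, the measured TCP pose, the force, the opening and the grip force at its end, in the units of the state.
- read_state(): the state, without advancing time (a new reading comes with each control period).
- snapshot(name): name is "scene" or "top" or "wrist"; returns a dict with "color" (420x560x3 uint8, red, green, blue), "range_z" (420x560 float32, mm along the optical axis (not along the pixel's ray), 0 where there is no reading), "fovy" (degrees; the focal length in pixels is half the picture's height over the tangent of half this angle, whatever the lens; pixels are square), "cx", "cy" (the principal point, pixels), "rvec" (rotation vector, rad) and "tvec" (3), from world to camera coordinates, as OpenCV has them; the wrist camera has in their place "T_tool_cam" (4x4, takes a point from camera to tool coordinates, whose origin is the TCP and whose axes are the flange's). Camera axes: x right, y down, z forward; pixel columns grow to the right and rows downward; lengths in mm; the calibration is good to about 2 mm. A picture is of the moment at which its call begins: read the wrist's pose just before it.
- sign_off(): hands the job in; it is judged then, once.
The state is a dict: "clock": time; "joints": joint angles; "dq": joint speeds; "effort": joint torques, N m; "ee_pos": TCP position; "ee_rot": TCP orientation; "force": force on the tool from outside, world axes, zero at the start; "torque": the same for the moment, N m; "gripper_width": opening from 0.0 (shut) to 1.0 (fully open); "grip_force": force on a finger pad.
Only numpy, scipy, OpenCV 4.12 (cv2) and the standard library are available. Lean on these libraries where they do the work, as an engineer would, in place of code of your own. Each camera call takes 0.05 s, during which the arm holds its last target. There are 200 camera calls.

## Working session

There is one attempt and no reset: what is moved stays moved. The work goes in short steps, Python scripts to look and compute and a tool call to move; the robot and the scene stay as the last step left them, time stands still between calls to the robot, and variables do not carry over. Pictures are saved under pics/ and viewed, at most 10 in all, crops included, and the job is handed in when it is done.

Besides the shell and the picture viewer there is one more tool, called as name(argument=value, ...) on one line, values as JSON. carry_out: Moves the arm, as the interface text tells. Its arguments: {"type":"object","properties":{"targets":{"type":"array","items":{"type":"array","items":{"type":"number"}}},"force":{"type":"number"}},"required":["targets"]}

```bash
mkdir -p pics; cat > h.py <<'E'
from station import *
import numpy as np, cv2
def cam(s):
    h=s["color"].shape[0]; f=h/2/np.tan(np.radians(s["fovy"])/2)
    return f
def world(s,st=None):
    """HxWx3 world points from range"""
    f=cam(s); z=s["range_z"].astype(float); v,u=np.mgrid[:z.shape[0],:z.shape[1]]
    P=np.stack([(u-s["cx"])/f*z,(v-s["cy"])/f*z,z],-1)
    if "rvec" in s:
        R=cv2.Rodrigues(np.array(s["rvec"],float))[0]; return (P-np.array(s["tvec"]).ravel())@R
    T=np.array(s["T_tool_cam"]); P=P@T[:3,:3].T+T[:3,3]
    return P@np.array(st["ee_rot"]).T+np.array(st["ee_pos"])
def save(s,n): cv2.imwrite(f"pics/{n}.png",s["color"][:,:,::-1])
E
python3 - <<'E'
from h import *
st=read_state(); print(st)
for n in("top","scene"):
    s=snapshot(n); save(s,n); np.savez(f"{n}.npz",**s); print(n,s["fovy"],s["cx"],s["cy"],s["rvec"],s["tvec"])
E
```

```text
{'clock': 0.0, 'joints': array([ 7.00142184e+01,  1.58487143e+01,  8.62915930e+01, -1.10471819e-03,
        7.79629513e+01, -6.93216306e+00]), 'dq': array([ 0.17875731,  0.10197913, -0.03047694, -0.02287909, -0.02502884,
       -0.03558362]), 'effort': array([-6.06426001e-04, -4.04585338e+01, -2.37225151e+01,  7.01829256e-02,
        3.46387667e-02, -1.28312586e-04]), 'ee_pos': array([129.68910697, 559.62214187, 204.61910868]), 'ee_rot': array([[-9.74159977e-01,  2.25858322e-01, -5.98247844e-04],
       [ 2.25859026e-01,  9.74158514e-01, -1.70011435e-03],
       [ 1.98803258e-04, -1.79130303e-03, -9.99998376e-01]]), 'force': array([ 0.23855587, -0.41047261,  0.18110889]), 'torque': array([-0.01646623,  0.04582806, -0.02525296]), 'grip_force': 0.0, 'gripper_width': 1.0010437156220273}
top 55.864626485756865 279.2354060370033 209.9545770576682 [ 2.14306621 -2.03421541  0.23808747] [ 56.2999093  556.3987006  913.75575058]
scene 51.28827812565629 277.91119732629744 211.54937037384653 [ 2.19634152 -0.5867705   0.28363825] [-427.28930527  264.30438356  754.47403371]
```

View pics/top.png

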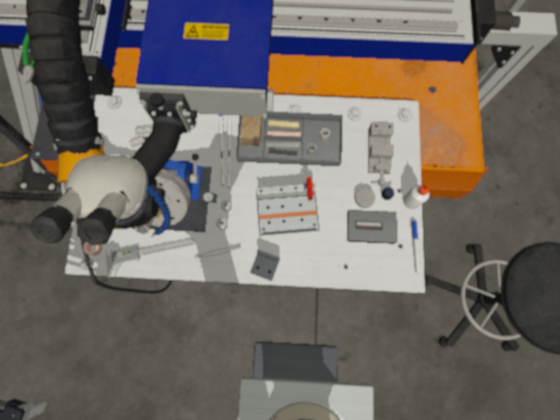

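View pics/scene.png

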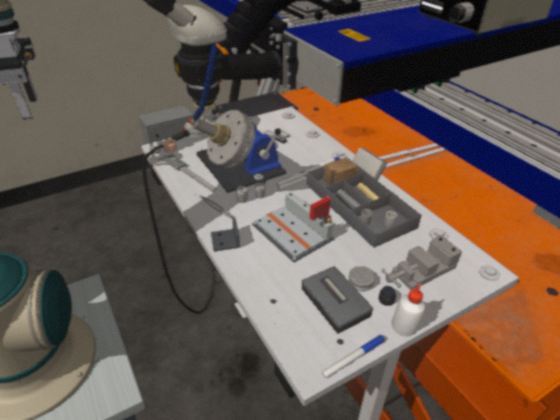

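Top view: the fixture is near (288,210), the red stop at (310,187) and the dark angle at (265,264). Collets are near (222,215), with the tweezers at (218,249). Next I'll get world coordinates.

```bash
python3 - <<'E'
from h import *
s=dict(np.load("top.npz")); s={k:(v.item() if v.ndim==0 else v) for k,v in s.items()}
W=world(s); 
for u,v in [(288,210),(310,187),(265,264),(222,215),(90,220),(388,193),(417,195),(345,250),(240,250),(300,100),(150,280)]: print(u,v,W[v,u].round(0), s["color"][v,u])
# upscaled rectified top crop : image 1mm/px from color
c=cv2.resize(s["color"][150:290,200:345],None,fx=5,fy=5,interpolation=cv2.INTER_CUBIC); cv2.imwrite("pics/topc.png",c[:590,:,::-1][:, :800])
# angle + red masks
col=s["color"].astype(int)
red=(col[...,0]>120)&(col[...,1]<70)&(col[...,2]<70)
red[:, 330:]=0
v,u=np.nonzero(red); m=(v>150)&(v<230)&(u>250); print("red",W[v[m],u[m]].min(0),W[v[m],u[m]].max(0),np.median(W[v[m],u[m]],0))
d=(col.max(-1)<95); d[:245]=0; d[285:]=0; d[:,:245]=0; d[:,285:]=0
v,u=np.nonzero(d); P=W[v,u]; print("angle",len(P)); 
for lo,hi in((4,14),(30,60)):
    q=P[(P[:,2]>lo)&(P[:,2]<hi)]; print(lo,len(q)); 
    if len(q)>5: print(cv2.minAreaRect(q[:,:2].astype(np.float32)),np.median(q[:,2]))
# fixture bed
m=(abs(W[...,2]-15)<4); m[:165]=0;m[245:]=0;m[:,:245]=0;m[:,330:]=0
q=W[m]; print("bed",len(q),cv2.minAreaRect(q[:,:2].astype(np.float32)))
m=(abs(W[...,2]-50)<6); m[:165]=0;m[245:]=0;m[:,:245]=0;m[:,330:]=0
q=W[m]; print("fence",len(q),cv2.minAreaRect(q[:,:2].astype(np.float32)))
E
```

```text
288 210 [566.  63.  16.] [178 181 177]
310 187 [603.  14. 109.] [185  37  22]
265 264 [424. 115.   6.] [93 95 96]
222 215 [548. 237.  -0.] [143 143 137]
90 220 [422. 336. 489.] [64 63 59]
388 193 [ 621. -193.   32.] [49 59 73]
417 195 [ 606. -253.   76.] [207 205 196]
345 250 [472. -89.  -2.] [203 202 196]
240 250 [457. 182.   3.] [202 200 194]
300 100 [895.  44.  -2.] [199 198 192]
150 280 [ 409.  691. -861.] [93 89 82]
red [578.95225987   8.70201445  91.83002622] [624.84985894  21.77976098 116.64094763] [600.15803697  15.89554862 112.32192655]
angle 185
4 145
((422.23712158203125, 114.92023468017578), (49.957611083984375, 43.71525192260742), 76.42366790771484) 8.697052293310714
30 25
((443.09722900390625, 108.20304107666016), (50.01078414916992, 3.1994338035583496), 72.70991516113281) 38.85641568666134
bed 1800 ((563.6083374023438, 65.52201080322266), (96.21379089355469, 151.2877960205078), 7.731091499328613)
fence 362 ((614.7501831054688, 71.27406311035156), (19.356786727905273, 149.93202209472656), 7.78912878036499)
```

View pics/topc.png

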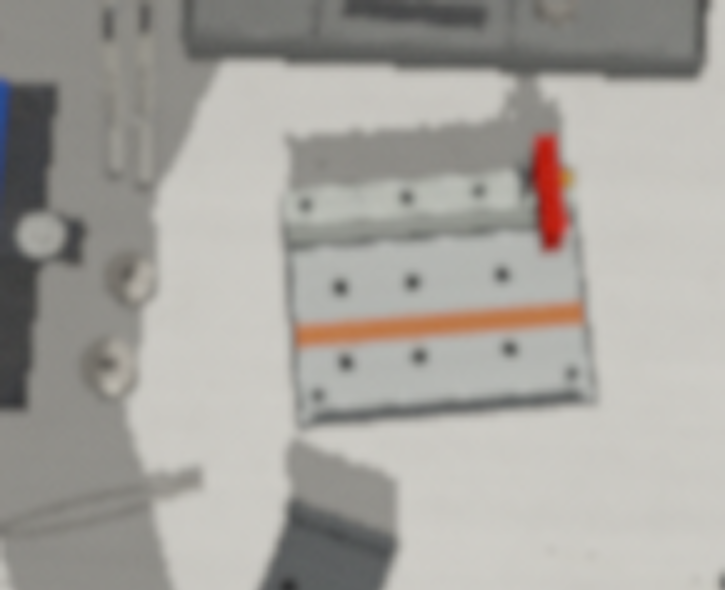

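The crop shows the copper strip across the bed, the fence behind it, and the stop swung up at crop (550,190). The angle is at crop (330,550), yawed about -17°, with its upright leg towards the fixture. I estimate fixture yaw at +7.75° and its origin near (571,65). I'm moving in now.

carry_out(targets=[[0, 0, 9.9, 0, 0, 0, -1], [0, 0, 9.9, 0, 0, 0, -1], [0, 0, 9.9, 0, 0, 0, -1], [0, 0, 9.9, 0, 0, 0, -1], [0, 0, 9.9, 0, 0, 0, -1], [0, 0, 9.9, 0, 0, 0, -1], [0, 0, 9.8, 0, 0, 0, -1], [0, 0, 0, -53, 7, 0, -1], [0, 0, 0, -53, 7, 0, -1], [0, 0, 0, -53, 7, 0, -1]])

```text
clock: 1.35
ee_pos: [172.2, 403.7, 205.0]
ee_rot: [[-0.136, 0.991, -0.0], [0.991, 0.136, -0.001], [-0.001, -0.0, -1.0]]
force: [1.0, -0.5, -0.1]
gripper_width: 0.007
grip_force: 0.0
```

carry_out(targets=[[0, 0, 0, -53, 7, 0, -1], [0, 0, 0, -53, 7, 0, -1], [0, 0, 0, -44, 39, -13, -1], [0, 0, 0, -44, 39, -13, -1], [0, 0, 0, -44, 39, -13, -1], [0, 0, 0, -44, 39, -13, -1], [0, 0, 0, -44, 39, -13, -1], [0, 0, 0, -44, 39, -13, -1], [0, 0, 0, 0, 0, 0, -1], [0, 0, 0, 0, 0, 0, -1]])

```text
clock: 2.6
ee_pos: [466.9, 72.4, 282.7]
ee_rot: [[-0.134, 0.991, -0.002], [0.991, 0.134, 0.001], [0.001, -0.002, -1.0]]
force: [0.2, -0.9, -0.7]
gripper_width: 0.005
grip_force: 0.0
```

```bash
python3 - <<'E'
from h import *
st=read_state(); print(st["ee_pos"],st["ee_rot"].round(3),st["gripper_width"],st["clock"])
s=snapshot("wrist"); save(s,"w1"); np.savez("w1.npz",st_p=st["ee_pos"],st_R=st["ee_rot"],**s); print(s["T_tool_cam"],s["fovy"])
E
```

```text
[466.86085946  72.40450936 282.72193362] [[-0.134  0.991 -0.002]
 [ 0.991  0.134  0.001]
 [ 0.001 -0.002 -1.   ]] 0.0052891995576549306 2.6
[[-7.14916217e-04 -9.67777800e-01 -2.51804725e-01  7.28018630e+01]
 [ 9.99998805e-01 -1.03710794e-03  1.14681993e-03  9.52299381e-01]
 [-1.37101555e-03 -2.51803604e-01  9.67777384e-01 -1.79746771e+02]
 [ 0.00000000e+00  0.00000000e+00  0.00000000e+00  1.00000000e+00]] 61.61704858953493
```

View pics/w1.png

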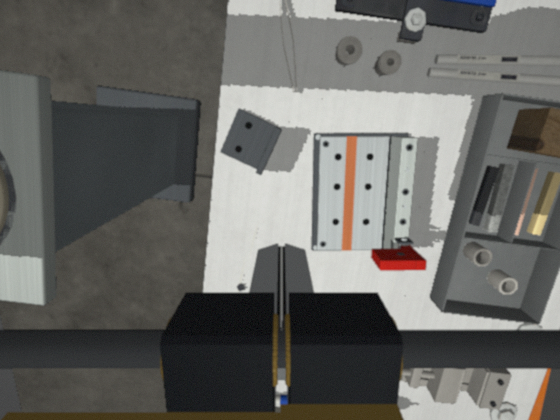

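Wrist view: the bed spans (315–390, 135–250), the fence is near (400,190), the red stop at (398,259) and the angle near (250,140). I'll refine the poses from this range image.

```bash
cat > w.py <<'E'
from h import *
def rect(W,m): 
    q=W[m][:,:2].astype(np.float32); (c,wh,a)=cv2.minAreaRect(q); return np.round(c,1),np.round(wh,1),round(a,2),len(q),np.median(W[m],0).round(1)
E
python3 - <<'E'
from w import *
d=np.load("w1.npz"); s={k:(v.item() if v.ndim==0 else v) for k,v in d.items()}
W=world(s,dict(ee_pos=s["st_p"],ee_rot=s["st_R"]))
Z=W[...,2]; ro=np.zeros(Z.shape,bool); ro[125:275,305:430]=1; hsv=cv2.cvtColor(s["color"],cv2.COLOR_RGB2HSV)
red=(hsv[...,1]>150)&((hsv[...,0]<6)|(hsv[...,0]>174))&ro
print("bed",rect(W,ro&(abs(Z-15)<3)&~red)); print("fence",rect(W,ro&(abs(Z-50)<3)&~red)); 
for lo,hi in((60,85),(85,100),(100,125)):
    m=red&(Z>lo)&(Z<hi)
    if m.sum()>5: print("red",lo,rect(W,m))
cop=(hsv[...,0]<18)&(hsv[...,1]>90)&ro&~red&(abs(Z-15)<4); print("copper",rect(W,cop))
ra=np.zeros(Z.shape,bool); ra[95:185,205:300]=1
print("leg top",rect(W,ra&(abs(Z-40)<4))); print("flat",rect(W,ra&(abs(Z-8)<3)&(s["color"].max(-1)<110)))
print("table z",np.median(Z[270:285,340:365]),np.median(Z[60:90,240:270]))
E
```

```text
bed (array([563.6,  66. ]), array([ 90.8, 149.5]), 7.75, 7679, array([561.4,  70.7,  15.5]))
fence (array([615.7,  81.1]), array([ 19., 134.]), 8.05, 1614, array([614. ,  89.4,  50.6]))
red 60 (array([603.4,  20.1]), array([46.9,  9.6]), 18.8, 83, array([614.7,  22.3,  81.6]))
red 85 (array([603.3,  20.3]), array([46.9,  9.9]), 19.26, 214, array([598.8,  20.1,  92.7]))
red 100 (array([606.2,  16. ]), array([48.8, 12.1]), 8.27, 635, array([603.6,  17.8, 112.4]))
copper (array([556.9,  65.1]), array([ 12.6, 149.4]), 7.84, 1052, array([556.3,  69.4,  15.7]))
leg top (array([447.7, 109.4]), array([59.2,  7.9]), 72.66, 340, array([448. , 110.1,  40.2]))
flat (array([419.4, 118.6]), array([59.3, 50.6]), 72.41, 1860, array([419.2, 119.2,   8.4]))
table z -0.4773531388516403 -0.9115464280171182
```

The measurements agree: fixture yaw 7.8°, origin (573.3,67.3), stop about upright and its pivot at (624.5,17.8). Next I'll go behind the stop arm.

carry_out(targets=[[0, 0, 0, -19, 44, 0, -1], [0, 0, 0, -19, 44, 0, -1], [0, 0, 0, -19, 44, 0, -1], [0, 0, 0, -19, 44, 0, -1], [0, 0, 0, 0, 0, 45, -1], [0, 0, 0, 0, 0, 45, -1], [0, 0, 0, 0, 0, 45, -1], [0, 0, 0, 0, 0, 30, -1], [0, 0, 0, 0, 0, 20, -1], [0, 0, 0, 0, 0, 0, -1]])

```text
clock: 3.9
ee_pos: [649.9, 22.6, 96.9]
ee_rot: [[-0.137, 0.991, -0.005], [0.991, 0.137, 0.001], [0.001, -0.004, -1.0]]
force: [-0.0, 0.1, 0.3]
gripper_width: 0.004
grip_force: 0.0
```

carry_out(targets=[[0, 0, 0, -1, -6, 0, -1], [0, 0, 0, 0, -10, -1, -1], [0, 0, 0, 0, -10, 2, -1], [0, 0, 0, 0, -9, 5, -1], [0, 0, 0, 0, -8, 7, -1], [0, 0, 0, 0, -6, 8, -1], [0, 0, 0, 0, -3, 9, -1], [0, 0, 0, 0, 0, 2, -1], [0, 0, 0, 0, 0, 0, -1], [0, 0, 0, 0, 0, 0, -1]])

```text
clock: 5.15
ee_pos: [599.8, 12.5, 67.1]
ee_rot: [[-0.135, 0.991, -0.002], [0.991, 0.135, -0.0], [0.0, -0.002, -1.0]]
force: [-3.6, -0.3, 10.7]
gripper_width: 0.008
grip_force: 5.3
```

carry_out(targets=[[0, 0, 0, 0, 0, 2, -1], [0, 0, 0, 0, 0, 0, -1], [0, 0, 0, 0, 0, -45, -1], [0, 0, 0, 0, 0, -45, -1], [0, 0, 0, 29, -34, 0, -0.2], [0, 0, 0, 29, -34, 0, -0.2], [0, 0, 0, 29, -34, 0, -0.2], [0, 0, 0, 29, -34, 0, -0.2], [0, 0, 10, 0, 0, 0, -0.2], [0, 0, 10, 0, 0, 0, -0.2]])

```text
clock: 6.4
ee_pos: [449.6, 109.7, 153.8]
ee_rot: [[0.217, 0.976, -0.001], [0.976, -0.217, 0.0], [-0.0, -0.001, -1.0]]
force: [0.0, -0.6, 0.8]
gripper_width: 0.401
grip_force: 0.0
```

carry_out(targets=[[0, 0, 5.1, 0, 0, 0, -0.2], [0, 0, 0, 0, 0, 0, -0.2], [0, 0, 0, 0, 0, 0, -0.2], [0, 0, 0, 0, 0, 0, -0.2], [0, 0, 0, 0, 0, 0, -0.2], [0, 0, 0, 0, 0, 0, -0.2], [0, 0, 0, 0, 0, 0, -0.2], [0, 0, 0, 0, 0, 0, -0.2], [0, 0, 0, 0, 0, 0, -0.2], [0, 0, 0, 0, 0, 0, -0.2]])

```text
clock: 7.65
ee_pos: [450.6, 109.3, 154.5]
ee_rot: [[0.298, 0.955, 0.0], [0.955, -0.298, 0.0], [0.0, 0.0, -1.0]]
force: [0.7, -0.3, 0.5]
gripper_width: 0.398
grip_force: 0.0
```

```bash
python3 - <<'E'
from w import *
st=read_state(); print(st["ee_pos"],np.degrees(np.arctan2(st["ee_rot"][1,1],st["ee_rot"][0,1])),st["gripper_width"],st["force"])
s=snapshot("wrist"); save(s,"w2"); W=world(s,st); Z=W[...,2]
near=(abs(W[...,0]-440)<60)&(abs(W[...,1]-110)<60)
print("leg top",rect(W,near&(abs(Z-40)<4))); 
s=snapshot("top"); W=world(s); hsv=cv2.cvtColor(s["color"],cv2.COLOR_RGB2HSV)
f=(W[...,:2]-[573.3,67.3])@np.array([[.9907,-.1357],[.1357,.9907]])
red=(hsv[...,1]>150)&((hsv[...,0]<8)|(hsv[...,0]>172))&(abs(f[...,0])<80)&(abs(f[...,1])<90)
q=np.c_[f[red],W[red][:,2]]; print(len(q),q.min(0),q.max(0),np.median(q,0))
E
```

```text
[450.57365647 109.30927192 154.48339618] -17.349166550790112 0.3979073052836852 [ 0.65297317 -0.32478169  0.46442375]
leg top (array([447.2, 109.4]), array([59.9,  7.1]), 72.53, 606, array([447.6, 110.2,  40.2]))
70 [-10.89182219 -61.54749757  41.18876028] [ 43.31082555 -51.7146291   70.93178119] [ 12.64296825 -56.76562733  66.99748059]
```

View pics/w2.png

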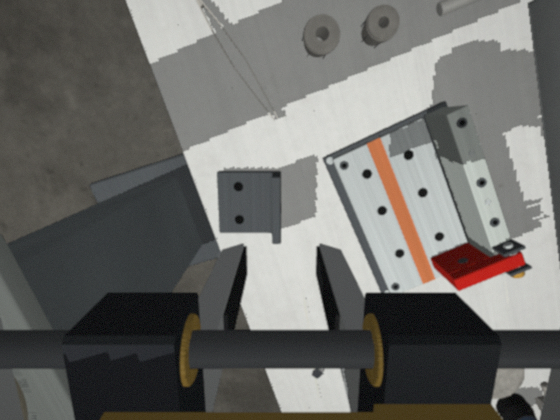

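The stop is folded down (red arm top at z≈67). The angle at (250,200) is square to the fingers, so I'll descend and grasp.

carry_out(targets=[[0, 0, 0, -1, -3, 0, -0.2], [0, 0, 0, 0, 0, 40, -0.2], [0, 0, 0, 0, 0, 40, -0.2], [0, 0, 0, 0, 0, 35, -0.2], [0, 0, 0, 0, 0, 20, -0.2], [0, 0, 0, 0, 0, 7, -0.2], [0, 0, 0, 0, 0, 0, -1], [0, 0, 0, 0, 0, 0, -1], [0, 0, 0, 0, 0, 0, -1], [0, 0, 0, 0, 0, 0, -1]], force=40)

```text
clock: 9.0
ee_pos: [446.8, 109.6, 13.1]
ee_rot: [[0.299, 0.954, -0.001], [0.954, -0.299, 0.001], [0.0, -0.001, -1.0]]
force: [-3.3, 1.7, 5.8]
gripper_width: 0.085
grip_force: 40.0
```

carry_out(targets=[[0, 0, 0, 0, 0, -24, -1], [0, 0, -8.4, 0, 0, -24, -1], [0, 0, -8.4, 0, 0, -24, -1], [0, 0, -8.4, 0, 0, 0, -1], [0, 0, 0, -15, 25, 0, -1], [0, 0, 0, -15, 25, 0, -1], [0, 0, 0, -15, 25, 0, -1], [0, 0, 0, -15, 25, 0, -1], [0, 0, 0, -13, 25, 0, -1], [0, 0, 0, 0, 0, 0, -1]])

```text
clock: 10.25
ee_pos: [583.2, 53.1, 83.9]
ee_rot: [[-0.136, 0.991, 0.001], [0.991, 0.136, -0.0], [-0.001, 0.001, -1.0]]
force: [-0.9, -0.6, -3.7]
gripper_width: 0.082
grip_force: 40.0
```

```bash
python3 - <<'E'
from w import *
st=read_state(); p=st["ee_pos"]; R=np.array([[.9907,-.1357],[.1357,.9907]]); print(p,(p[:2]-[573.3,67.3])@R,np.degrees(np.arctan2(st["ee_rot"][1,1],st["ee_rot"][0,1])),st["gripper_width"],st["force"])
s=snapshot("wrist"); save(s,"w3"); W=world(s,st); Z=W[...,2]
f=(W[...,:2]-[573.3,67.3])@R
near=(abs(f[...,0])<90)&(abs(f[...,1])<90)
F=np.dstack([f,Z])
print("legtop",rect(F,near&(abs(Z-112)<4))); print("fence",rect(F,near&(abs(Z-50.5)<3)&(f[...,0]>25)))
E
```

```text
[583.16831753  53.09984275  83.87640884] [  7.84958083 -15.40722648] 7.78785287444523 0.08187522156234622 [-0.93813283 -0.58422293 -3.71785542]
legtop (array([  6.9, -12.9]), array([53. , 30.3]), 69.92, 2177, array([  8.9,  -6.9, 111.1]))
fence (array([43.4, 14.4]), array([121. ,  18.4]), 89.99, 5694, array([43.1, 20.6, 50.5]))
```

View pics/w3.png

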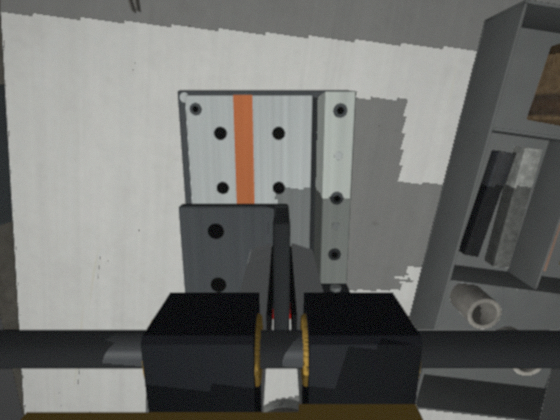

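The angle hangs square over the bed with its leg at (280,215) and the fence at (335,190). The stop end is hidden under the gripper. Lowering.

carry_out(targets=[[0, 0, 0, 1, -2, 0, -1], [0, 0, 0, 0, 0, 20, -1], [0, 0, 0, 0, 0, 20, -1], [0, 0, 0, 0, 0, 8, -1], [0, 0, 0, 0, 0, 3, -1], [0, 0, 0, 0, 0, 3, -1], [0, 0, 0, 0, 0, 2, -1], [0, 0, 0, 0, 0, 0, -1], [0, 0, 0, 0, 0, 0, -1], [0, 0, 0, 0, 0, 0, -1]])

```text
clock: 11.55
ee_pos: [579.3, 54.7, 28.6]
ee_rot: [[-0.137, 0.991, 0.0], [0.991, 0.137, 0.0], [0.0, 0.0, -1.0]]
force: [0.3, 0.7, -2.7]
gripper_width: 0.081
grip_force: 40.0
```

carry_out(targets=[[0, 0, 0, 0, 0, 1, -1], [0, 0, 0, -2, 0, 0, -1], [0, 0, 0, -2, 0, 0, -1], [0, 0, 0, -1, 0, 0, -1], [0, 0, 0, -1, 0, 0, -1], [0, 0, 0, -1, 0, 0, -1], [0, 0, 0, -0.5, 0, 0, -1], [0, 0, 0, 0, 0, 0, -1], [0, 0, 0, 0, 0, 0, -1], [0, 0, 0, 0, 0, 0, -1]])

```text
clock: 12.8
ee_pos: [580.6, 49.0, 28.1]
ee_rot: [[-0.136, 0.991, 0.001], [0.991, 0.136, 0.003], [0.003, 0.002, -1.0]]
force: [-0.7, 6.3, 5.4]
gripper_width: 0.081
grip_force: 40.0
```

carry_out(targets=[[0, 0, 0, -1, 0, 0, -1], [0, 0, 0, 0, 0, 0, -1], [0, 0, 0, 0, 0, 0, -1], [0, 0, 0, 0, 0, 0, -1], [0, 0, 0, 0, 0, 0, -1], [0, 0, 0, 0, 0, 0, -1], [0, 0, 0, 0, 0, 0, -1], [0, 0, 0, 0, 0, 0, -1], [0, 0, 0, 0, 0, 0, -1], [0, 0, 0, 0, 0, 0, -1]])

```text
clock: 14.05
ee_pos: [580.6, 48.9, 28.2]
ee_rot: [[-0.135, 0.991, 0.001], [0.991, 0.135, 0.004], [0.004, 0.002, -1.0]]
force: [-1.5, 8.0, 5.9]
gripper_width: 0.087
grip_force: 40.0
```

carry_out(targets=[[0, 0, 0, 0.5, 0, -0.5, -1], [0, 0, 0, 0, 0, -0.5, -0.58], [0, 0, 0, 0, 0, 0, -0.58], [0, 0, 0, 0, 0, 0, -0.58], [0, 0, 0, 0, 0, 0, -0.58], [0, 0, 0, 0, 0, -10, -0.58], [0, 0, 0, 0, 0, -20, -0.58], [0, 0, 0, 0, 0, -20, -0.58], [0, 0, 0, 0, -30, 0, -1], [0, 0, 0, 0, 0, 0, -1]])

```text
clock: 15.3
ee_pos: [548.9, 42.6, 79.2]
ee_rot: [[-0.136, 0.991, -0.001], [0.991, 0.136, 0.0], [0.0, -0.001, -1.0]]
force: [-0.7, 0.2, 0.1]
gripper_width: 0.034
grip_force: 0.0
```

```bash
python3 - <<'E'
from w import *
st=read_state(); p=st["ee_pos"]; R=np.array([[.9907,-.1357],[.1357,.9907]]); print(p,(p[:2]-[573.3,67.3])@R,st["gripper_width"],st["force"])
s=snapshot("wrist"); save(s,"w4"); W=world(s,st); Z=W[...,2]
f=(W[...,:2]-[573.3,67.3])@R
near=(abs(f[...,0])<70)&(abs(f[...,1])<65); F=np.dstack([f,Z]); dark=s["color"].max(-1)<100
print("legtop",rect(F,near&(abs(Z-55.5)<2.5)&dark&(f[...,0]<33))); print("flat",rect(F,near&(abs(Z-23.5)<2.5)&dark)); print("fence",rect(F,near&(abs(Z-50.5)<2)&(f[...,0]>30)))
E
```

```text
[548.90968711  42.64136894  79.23661736] [-27.50965921 -21.11954033] 0.03429198889619196 [-0.70905687  0.19675472  0.10483936]
legtop (array([ 14.9, -20.7]), array([61., 36.]), 89.26, 1412, array([  6. , -22.5,  55.4]))
flat (array([ -7.5, -25. ]), array([70.5, 84.7]), 89.89, 5179, array([-22.9, -13.4,  23.5]))
fence (array([43.2,  6. ]), array([118.1,  19. ]), 89.97, 5477, array([42.8, 14.6, 50.6]))
```

View pics/w4.png

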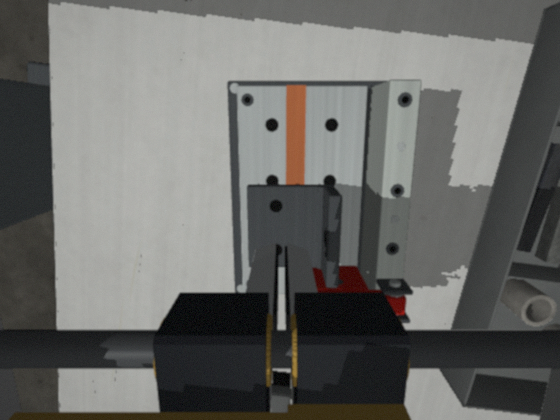

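The angle sits parallel to the fence with its leg at (332,240) and its end at the red stop (335,275). The closed fingers are in front of the inside corner, so I'll lower and push.

carry_out(targets=[[0, 0, 0, 1, 0, 15, -1], [0, 0, 0, 0, 0, 18, -1], [0, 0, 0, 0, 0, 12, -1], [0, 0, 0, 0, 0, 7, -1], [0, 0, 0, 0, 5, 0, -1], [0, 0, 0, 0, 5, 0, -1], [0, 0, 0, 0, 4, 0, -1], [0, 0, 0, 0, 4, 0, -1], [0, 0, 0, 0, 4, 0, -1], [0, 0, 0, 0, 0, 0, -1]])

```text
clock: 16.6
ee_pos: [572.9, 46.8, 26.5]
ee_rot: [[-0.137, 0.991, 0.001], [0.991, 0.137, 0.0], [-0.0, 0.001, -1.0]]
force: [0.1, -0.5, -0.4]
gripper_width: 0.006
grip_force: 0.0
```

carry_out(targets=[[0, 0, 0, 0, 4, 0, -1], [0, 0, 0, 0, 4, 0, -1], [0, 0, 0, 0, 4, 0, -1], [0, 0, 0, 0, 3, 0, -1], [0, 0, 0, 0, 2, 0, -1], [0, 0, 0, 0, 2, 0, -1], [0, 0, 0, 0, 0, 0, -1], [0, 0, 0, 0, 0, 0, -1], [0, 0, 0, 0, 0, 0, -1], [0, 0, 0, 0, 0, 0, -1]])

```text
clock: 17.85
ee_pos: [588.4, 49.0, 26.4]
ee_rot: [[-0.137, 0.991, -0.005], [0.991, 0.137, -0.001], [0.0, -0.005, -1.0]]
force: [-6.4, -1.3, 4.1]
gripper_width: 0.004
grip_force: 3.1
```

```bash
cat > chk.py <<'E'
from w import *
st=read_state(); p=st["ee_pos"]; R=np.array([[.9907,-.1357],[.1357,.9907]]); print(p,(p[:2]-[573.3,67.3])@R,st["force"],st["force"][:2]@R,st["clock"])
s=snapshot("wrist"); W=world(s,st); Z=W[...,2]
f=(W[...,:2]-[573.3,67.3])@R; F=np.dstack([f,Z])
print("fence",rect(F,(abs(Z-50)<2)&(f[...,0]>30)&(abs(f[...,0])<60)&(f[...,1]>15)&(f[...,1]<65)))
for lo in range(-16,14,4):
    m=(abs(Z-55.5)<2.2)&(f[...,1]>=lo)&(f[...,1]<lo+4)&(f[...,0]>5)&(f[...,0]<40)
    if m.sum()>3: print(lo,m.sum(),np.percentile(F[m][:,0],[2,50,98]).round(1),np.median(Z[m]).round(2),F[m][:,1].max().round(1))
m=(abs(Z-23.5)<2.2)&(abs(f[...,0]+10)<12)&(f[...,1]>-20)&(f[...,1]<25); print("flat end y",np.percentile(F[m][:,1],98),np.polyfit(F[m][:,0],Z[m],1))
E
python3 chk.py; python3 - <<'E'
import sys; sys.path.insert(0,'.')
from h import *
s=snapshot("wrist"); c=cv2.resize(s["color"][60:330,200:460],None,fx=2.2,fy=2.2); cv2.imwrite("pics/w5.png",c[:,:,::-1])
E
```

```text
[588.42528886  48.9598744   26.41150871] [ 12.49586863 -20.22206413] [-6.44107741 -1.32735314  4.1429226 ] [-6.56129722 -0.44095456] 17.85
fence (array([43.2, 40. ]), array([49.9, 18.3]), 89.94, 4714, array([42.9, 41.3, 50.5]))
-16 143 [12.7 30.2 34.1] 55.48 -12.0
-12 290 [ 5.8 25.  33.8] 55.41 -8.1
-8 147 [26.5 30.2 33.8] 55.31 -4.0
-4 145 [26.4 30.1 34.2] 55.28 -0.0
0 150 [26.4 30.3 34.1] 55.39 3.9
4 154 [26.3 30.1 33.8] 55.39 8.0
8 83 [26.7 29.9 33.8] 55.04 10.0
flat end y 9.748508255305765 [2.15358416e-03 2.36395723e+01]
```

View pics/w5.png

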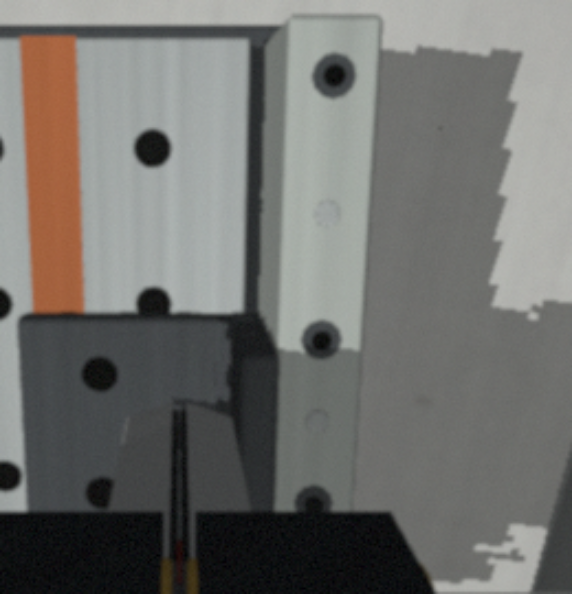

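The leg lies flush on the fence (outer face about 34 against about 34.3) and its free end is at y=10.0, so the stop end is butted. Now the firm diagonal push.

carry_out(targets=[[0, 0, 0, 0, 0.5, 1, -1], [0, 0, 0, 0, 0.5, 1, -1], [0, 0, 0, 0, 0.5, 1, -1], [0, 0, 0, 0, 0.5, 1, -1], [0, 0, 0, 0, 0.5, 1, -1], [0, 0, 0, 0, 0.5, 1, -1], [0, 0, 0, 0, 0, 0, -1], [0, 0, 0, 0, 0, 0, -1], [0, 0, 0, 0, 0, 0, -1], [0, 0, 0, 0, 0, 0, -1]])

```text
clock: 19.2
ee_pos: [588.3, 49.3, 23.2]
ee_rot: [[-0.137, 0.99, -0.009], [0.991, 0.137, -0.001], [0.0, -0.01, -1.0]]
force: [-16.4, -2.5, 26.0]
gripper_width: 0.003
grip_force: 14.9
```

carry_out(targets=[[0, 0, 0, 0, 0, 0, -1], [0, 0, 0, 0, 0, 0, -1], [0, 0, 0, 0, 0, 0, -1], [0, 0, 0, 0, 0, 0, -1], [0, 0, 0, 0, 0, 0, -1], [0, 0, 0, 0, 0, 0, -1], [0, 0, 0, 0, 0, 0, -1], [0, 0, 0, 0, 0, 0, -1], [0, 0, 0, 0, 0, 0, -1], [0, 0, 0, 0, 0, 0, -1]])

```text
clock: 20.45
ee_pos: [588.3, 49.3, 23.3]
ee_rot: [[-0.137, 0.99, -0.009], [0.991, 0.137, -0.001], [0.0, -0.009, -1.0]]
force: [-15.2, -2.1, 25.6]
gripper_width: 0.01
grip_force: 14.9
```

```bash
python3 chk.py
```

```text
[588.31846714  49.33270738  23.25610737] [ 12.44063379 -19.83820279] [-15.18313845  -2.10426236  25.59213184] [-15.32748367  -0.02434083] 20.45
fence (array([43.3, 40. ]), array([18.3, 50. ]), 0.04, 4897, array([43. , 41.4, 50.5]))
-16 135 [14.3 30.5 34. ] 55.32 -12.0
-12 318 [ 5.9 24.8 34. ] 55.34 -8.0
-8 150 [26.4 30.1 33.9] 55.33 -4.0
-4 145 [26.4 30.2 33.9] 55.38 -0.0
0 156 [26.6 30.3 34.3] 55.45 4.0
4 157 [26.5 30.1 34.1] 55.3 8.0
8 92 [26.5 30.1 34. ] 54.99 10.2
flat end y 9.705802845146568 [-2.69512493e-03  2.35565633e+01]
```

```bash
python3 -c "
from station import *
print(sign_off())"
```

```text
the job is handed in; nothing more can be done
None
```

I handed the job in at 20.5 s, with no verdict returned: the stop is folded down, and the angle sits flat on the bed against the fence and stop, held by a diagonal push of about 15 N on the fence and 26 N on the bed.

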